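Level the key-cutting machine

TASK

Lay the spirit level gently lengthwise on the clear stretch of the key machine's steel slideway and let go of it, then turn the round knob of the levelling jack at the end of the machine until the bubble rests centred between its two lines. Then press the level down evenly on the slideway with a firm fingertip push of about 10 N, touching neither the machine nor the knob, and finish while still pressing, with the bubble still centred. Leave the other things on the bench alone.

Things in the scene. Friction and masses are not known exactly. Their poses are not given: they have to be found in the camera images.
- level: Machinist's spirit level: dark metal block 160 mm long (x axis), 36 wide (y), 40 high, about 0.5 kg, upright on the bench. Origin: centre of its underside, which bears on a ground pad at each end. The yellow-green vial lies along x in a recess mid-top; from 32 to 80 mm either side of the middle the top is a flat shoulder to press on. Picked up by its long sides.
- bubble (a joint): Pale air bubble, 20 mm long, in the level's vial: offset of its middle along the level's x axis, in m; 0 = centred (its ends then clear the two black lines by 1.5 mm), at most 0.016 either way. It runs to the higher end, 1.5 mm per milliradian (1 mm per m) of tilt along x, and takes about 1 s to settle.
- machine: Key-cutting machine: grey base 300 x 430 mm, steel slideway along its front, carriage with two red vises at the left end, over it column and head, 0.39 m high. Stands on two feet at the left (+y) end and a jack at the right (-y) end; tilts about the line of the two feet. Origin: on the bench midway between those feet; x to the back, y left along the slideway. The jack end starts 3 to 6 mrad low.
- stand: What the machine stands on: its two black rubber feet (38 mm wide, 20 high) and the jack with its foot, screw and knob. Does not move. Origin: on the bench, 260 mm to the right (-y) of the line of the two feet and midway between them; axes as the machine's.
- way_mid (a point): Middle of the clear stretch of the slideway, on its flat steel top, 85 mm above the bench; axes as the machine's (y along the slideway). The top is 56 mm wide and clear for 110 mm towards -y (its end) and 140 mm towards +y (the carriage; its vises rise 65 mm above the top). The head hangs over from 143 mm towards +y, 194 mm above the top.
- jack_knob (a point): Axis of the jack's knob at half height, 85 mm above the bench, on a lug at the machine's right (-y) end; does not turn with the knob. Black knurled round knob, 40 mm wide, 22 high; lug top 54 mm above the bench; the slideway's end is 65 mm away along y. Clockwise from above raises the machine's right end: 2.25 mrad or 3.4 mm of bubble per rad. About 0.15 N m; stays as left; needs 1.3 to 2.6 rad.
- oil_bottle: Bystander: white oil bottle, 48 mm in diameter, 120 mm high, upright on the bench. Origin: centre of its underside.
- padlock: Bystander: brass padlock lying on the bench, 50 x 40 x 26 mm with a steel shackle on its +x side. Origin: centre of the body's underside.
- chip_brush: Bystander: small brush lying on the bench along its x axis. Origin: its underside.
- blank_box: Bystander: grey open box with partitions, 160 x 110 x 45 mm, left of the machine. Origin: centre of its underside.
There are look-alikes about, which are no part of the job. What is shaped like the level but blue or orange is not meant.

How it is judged:
On the way, in this order (a step that is already met when the one before it is completed fails the run):
1. the level stands lengthwise on the clear slideway, let go, and its bubble shows that the machine is out of level (x of level in the frame of way_mid between -0.014 and 0.014 m and y of level in the frame of way_mid between -0.03 and 0.03 m and z of level in the frame of way_mid between -0.003 and 0.002 m and angle between the x axis of level and the y axis of way_mid, either way round below 0.12 rad and angle between the z axis of level and the z axis of way_mid, either way round below 0.03 rad and contact force between the fingers and level below 0.3 N and (value of joint bubble above 0.0025 m or value of joint bubble below -0.0025 m)), for 0.3 s.
2. the knob has been turned so that the bubble is centred within 2 mm, the level standing free on the slideway (x of level in the frame of way_mid between -0.014 and 0.014 m and y of level in the frame of way_mid between -0.03 and 0.03 m and z of level in the frame of way_mid between -0.003 and 0.002 m and angle between the x axis of level and the y axis of way_mid, either way round below 0.12 rad and angle between the z axis of level and the z axis of way_mid, either way round below 0.03 rad and contact force between the fingers and level below 0.3 N and value of joint bubble between -0.002 and 0.002 m), for 0.5 s.
At the end, for the whole second after the job is handed in: Fingers press the level, which bears on the slideway with 9.5 to 30 N in all (own weight 4 to 6 N); it lies flat and still, within 14 mm of the way's middle line, 30 mm of mid-stretch and 0.12 rad of its direction; bubble within 2 mm of centre; machine and knob untouched (x of level in the frame of way_mid between -0.014 and 0.014 m and y of level in the frame of way_mid between -0.03 and 0.03 m and z of level in the frame of way_mid between -0.003 and 0.002 m and angle between the x axis of level and the y axis of way_mid, either way round below 0.12 rad and angle between the z axis of level and the z axis of way_mid, either way round below 0.03 rad and value of joint bubble between -0.002 and 0.002 m and contact force between level and machine between 9.5 and 30 N and contact force between the fingers and level above 3 N and linear speed of level below 0.01 m/s and contact force between each of the arm, the fingers and stand below 0.5 N); the arm keeps its last pose, push and grip.
It fails at once if the level is dropped or slammed on the machine (more than 70 N) (contact force between level and machine above 70 N).
It fails at once if the level is tipped over (angle between level's own z axis and vertical above 0.6 rad).
It fails at once if a bystander is pushed more than 25 mm (distance of any of oil_bottle, padlock, chip_brush, blank_box from where it was at the start of the episode above 0.025 m).
It also fails if it takes over 64 s, if anything falls off the work surface, if the arm or the gripper's body presses on something with over 40 N, if the wrist force passes 120 N, or if a joint passes its speed limit or range.

ROBOT

A 6-joint arm with a two-finger parallel gripper is mounted at the origin on the work surface. World frame = base frame: x ahead of the robot, y to its left, z up, the work surface at z = 0. Lengths are in m, angles in rad, forces in N, time in s.
With the tool pointing down it reaches from about 0.25 to 0.775 m from the base axis. Payload 4 kg.
Tool frame: the origin (TCP) lies on the centre line of the jaws, within the pads' length; the fingertips stand 25 mm ahead of it and the grasp point (between the pads) lies 6 mm ahead of it; z points along the fingers, y is the line along which they close (so a half turn about z gives the same grasp; the last joint's range is limited). The gripper opens to 94 mm and grips with 3 to 60 N. Pads are 16 mm wide; open, the fingers measure 119 mm over their backs; the gripper's body (75 mm by 177 mm) begins 78 mm behind the grasp point.
Start: joints at [1.16, 0.087, 1.371, -0, 1.684, -0.103], TCP at [0.167, 0.524, 0.207] pointing down, gripper open.
Joint ranges: [-3.1, 3.1], [-0.76, 2.03], [0.27, 2.55], [-1.08, 4.22], [0.17, 2.65], [-2.57, 2.57]. Speed limits (rad/s): [2.79, 2.79, 3.14, 3.14, 3.14, 3.14].

INTERFACE

Orientations are given as [roll, pitch, yaw] about the fixed x, y, z axes, in that order (R = Rz(yaw) Ry(pitch) Rx(roll)).
In Python, from bench import robot, imaging gives the robot as it stands. The module is installed in compiled form; this text tells all that it offers.
- The arm moves only by the tool drive_tool, never from a script. Its argument "series" is a list of rows, each a list of 3 entries, a list of its own where there are three numbers: the finger opening in m, from 0 to 0.094, then the shift along the tool's x, y, z in m, then the turn, a rotation vector about the tool's x, y, z in rad. A call has 1 to 5 rows; each row is the pose to reach, as a shift and turn from the pose commanded when the call began, along the tool's axes at that moment; what a row does not reach only later rows make up. A row lasts 1/8 s, in which the tool goes at most 62.5 mm and 10.7 degrees, less where a joint would pass 70% of its speed; a pose out of reach is approached as far as the arm can. A call with a gripper value outside its range is refused whole. The fingers move at their own pace and stop on an object; the grip force is fixed at half the most. Time passes only in rows, so rows that repeat a pose let the fingers close. It gives the time, the measured TCP pose, the force, the opening and the grip force at its end, in the units of the state.
- robot.get_obs(): the state, without advancing time (a new reading comes with each control period).
- imaging.snapshot(name): name is "scene" or "top" or "wrist"; returns the picture (400x640x3 uint8, red, green, blue); there is no depth.
- imaging.get_calibration(name): a dict with "intrinsics" (3x3 intrinsics, pixels), "k1" (the pictures are not rectified: a ray, as slopes to the right and down, at radius r is drawn at 1 + k1 r^2 times it, then the intrinsics apply), "position" and "rotation" of the camera in the world. Camera axes: x right, y up, looking along -z (the intrinsics and any distortion apply to the point x, -y, -z); pixel columns grow to the right and rows downward; lengths in m; the calibration is good to about 2 mm. A picture is of the moment at which its call begins: read the wrist's pose just before it. get_calibration takes no time and is no camera call; for the wrist camera it gives the pose at the moment of the call.
- robot.close_job(): hands the job in; it is judged then, once.
The state is a dict: "time": time; "joint_positions": joint angles; "qvel": joint speeds; "joint_torque": joint torques, N m; "tool_pos": TCP position; "ee_rot": TCP orientation; "wrist_force": force on the tool from outside, world axes, zero at the start; "wrist_torque": the same for the moment, N m; "width": finger opening in m; "finger_force": force on a finger pad.
Only numpy, scipy, OpenCV 4.12 (cv2) and the standard library are available. Lean on these libraries where they do the work, as an engineer would, in place of code of your own. Each camera call takes 0.05 s, during which the arm holds its last target. There are 200 camera calls.

## Working session

There is one attempt and no reset: what is moved stays moved. The work goes in short steps, Python scripts to look and compute and a tool call to move; the robot and the scene stay as the last step left them, time stands still between calls to the robot, and variables do not carry over. Pictures are saved under pics/ and viewed, at most 10 in all, crops included, and the job is handed in when it is done.

Besides the shell and the picture viewer there is one more tool, called after ">>>" by a JSON object that holds its "api" and its "payload". drive_tool: Moves the arm, as the interface text tells. Its arguments: {"type":"object","properties":{"series":{"type":"array"}},"required":["series"]}

```bash
mkdir -p pics
cat > h.py <<'E'
import numpy as np,cv2
from bench import robot,imaging
def snap(n,f):
    c=imaging.get_calibration(n); im=imaging.snapshot(n); cv2.imwrite(f'pics/{f}.png',im[:,:,::-1]); np.save(f'pics/{f}.npy',c,allow_pickle=True); return im,c
def load(f):
    return cv2.imread(f'pics/{f}.png')[:,:,::-1],np.load(f'pics/{f}.npy',allow_pickle=True).item()
def ray(c,u,v):
    K=np.array(c['intrinsics']); d=np.array([(u-K[0,2])/K[0,0],(v-K[1,2])/K[1,1]]); s=d.copy()
    for _ in range(20): s=d/(1+c['k1']*(s@s))
    R=np.array(c['rotation'])
    if R.ndim==1 or R.shape!=(3,3):
        from scipy.spatial.transform import Rotation; R=Rotation.from_euler('xyz',R).as_matrix()
    return np.array(c['position']),R@np.array([s[0],-s[1],-1])
def onz(c,u,v,z):
    p,d=ray(c,u,v); return p+d*(z-p[2])/d[2]
def tri(c1,a,c2,b):
    p,d=ray(c1,*a);q,e=ray(c2,*b); t=np.linalg.lstsq(np.c_[d,-e],q-p,rcond=None)[0]
    x,y=p+d*t[0],q+e*t[1]; return (x+y)/2,np.linalg.norm(x-y)
E
python3 -c "
from h import *
for n in('scene','top','wrist'):
  im,c=snap(n,n+'0'); print(n,c)
o=robot.get_obs();print(o)
a=[load(n+'0')[0] for n in('scene','top')]
"
```

```text
scene {'intrinsics': array([[482.29313821,   0.        , 317.49097522],
       [  0.        , 482.29313821, 197.28047054],
       [  0.        ,   0.        ,   1.        ]]), 'k1': -0.015848555416642134, 'position': array([ 1.70769462, -0.95552706,  1.13706937]), 'rotation': array([ 0.97556148, -0.01290591,  0.89044158])}
top {'intrinsics': array([[415.81653062,   0.        , 319.12896834],
       [  0.        , 415.81653062, 209.60121198],
       [  0.        ,   0.        ,   1.        ]]), 'k1': -0.03484531549354512, 'position': array([0.3727705 , 0.02160919, 1.55001706]), 'rotation': array([ 0.10543101,  0.01588462, -1.59409482])}
wrist {'intrinsics': array([[281.96697299,   0.        , 321.65563135],
       [  0.        , 281.96697299, 201.4267284 ],
       [  0.        ,   0.        ,   1.        ]]), 'k1': -0.05166882163608035, 'position': array([0.10195272, 0.54393442, 0.3830157 ]), 'rotation': array([-2.30665114e-01,  4.30261796e-04,  1.26298435e+00])}
{'time': 0.15, 'joint_positions': array([ 1.15989630e+00,  8.77793440e-02,  1.37185849e+00, -1.16270953e-05,
        1.68359638e+00, -1.03091623e-01]), 'qvel': array([ 0.00041899, -0.00073871, -0.00474144,  0.00042987, -0.00131348,
        0.00115317]), 'joint_torque': array([ 9.29538764e-04, -3.40642190e+01, -3.02793217e+01,  7.17977691e-02,
        3.05412209e-02, -1.41944993e-04]), 'tool_pos': array([0.1664761 , 0.52377756, 0.20630093]), 'ee_rot': array([-3.13995862e+00, -1.57437293e-04,  2.83378282e+00]), 'wrist_force': array([0.15718576, 0.15471222, 0.34555677]), 'wrist_torque': array([0.02134581, 0.04301063, 0.02127897]), 'finger_force': 0.0, 'width': 0.09411236704553462}
```

View pics/scene0.png

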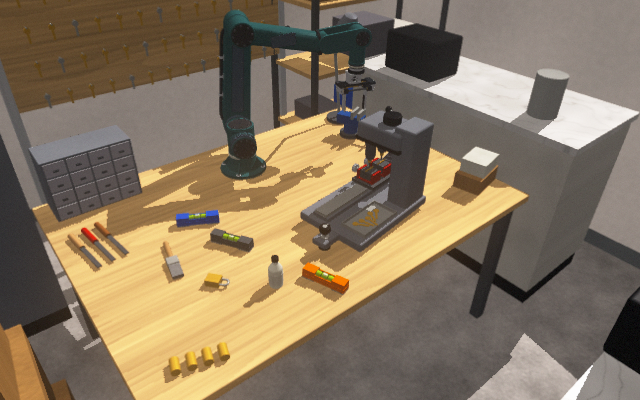

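View pics/top0.png

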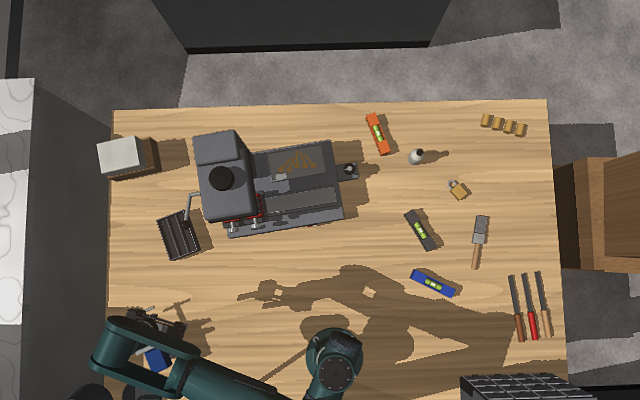

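The scene shows the dark level near (232,240) and the machine at (370,190) with its knob near (325,230). The top view has the level at (420,230), the slideway at (300,201) and the knob at (349,170). The blue and orange look-alikes are at (433,282) and (378,133).

```bash
python3 -c "
from h import *
S,cs=load('scene0');T,ct=load('top0')
def green(im,box):
  x0,y0,x1,y1=box; h=cv2.cvtColor(np.ascontiguousarray(im[y0:y1,x0:x1]),cv2.COLOR_RGB2HSV); m=cv2.inRange(h,(28,110,90),(50,255,255)); v,u=np.nonzero(m); return np.array([u.mean()+x0,v.mean()+y0]),len(u)
g1,n1=green(T,(400,205,440,255));g2,n2=green(S,(208,225,258,252));print(g1,n1,g2,n2,tri(ct,g1,cs,g2))
h=cv2.cvtColor(np.ascontiguousarray(T[200:258,395:445]),cv2.COLOR_RGB2GRAY)
m=(h<85).astype(np.uint8);
cnt=max(cv2.findContours(m,0,2)[0],key=cv2.contourArea);r=cv2.minAreaRect(cnt);b=cv2.boxPoints(r)+[395,200];print(r)
for p in b: print(p,onz(ct,*p,.04))
print('knob',tri(ct,(349,169),cs,(325,230)))
a=cv2.resize(T[140:250,220:370],None,fx=5,fy=5,interpolation=2)
cv2.imwrite('pics/c1.png',a[:,:,::-1])
b=cv2.resize(S[150:260,290:440],None,fx=5,fy=5,interpolation=2)
cv2.imwrite('pics/c2.png',b[:,:,::-1])
"
```

```text
[419.5        230.19230769] 78 [230.33333333 237.08      ] 75 (array([ 0.44862367, -0.32508626,  0.02612161]), np.float64(0.003716568859227417))
((25.707868576049805, 30.932586669921875), (46.85190963745117, 12.507975578308105), 57.9946174621582)
[402.98876572 214.38202286] [ 0.50797315 -0.26302015  0.04      ]
[413.59550858 207.75280952] [ 0.53127197 -0.30277013  0.04      ]
[438.42697144 247.48315048] [ 0.38476933 -0.38578565  0.04      ]
[427.82022858 254.11236572] [ 0.36193391 -0.34627932  0.04      ]
knob (array([ 0.67452263, -0.06874387,  0.07461911]), np.float64(0.002278263659159992))
```

View pics/c1.png

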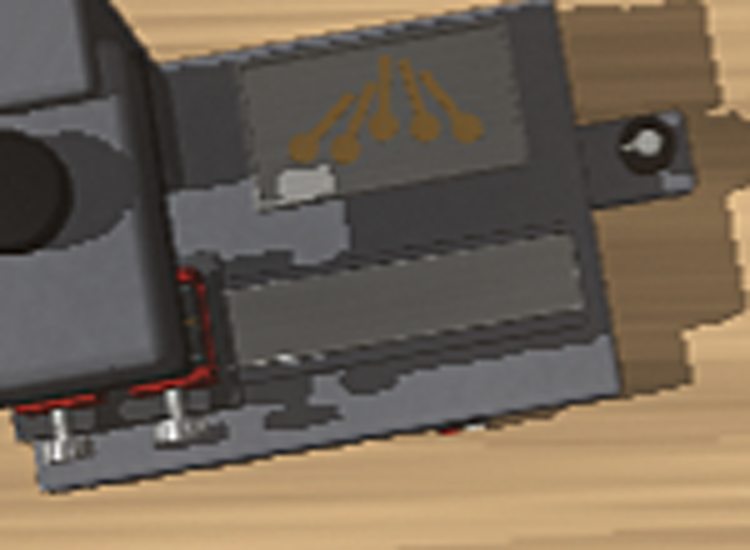

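View pics/c2.png

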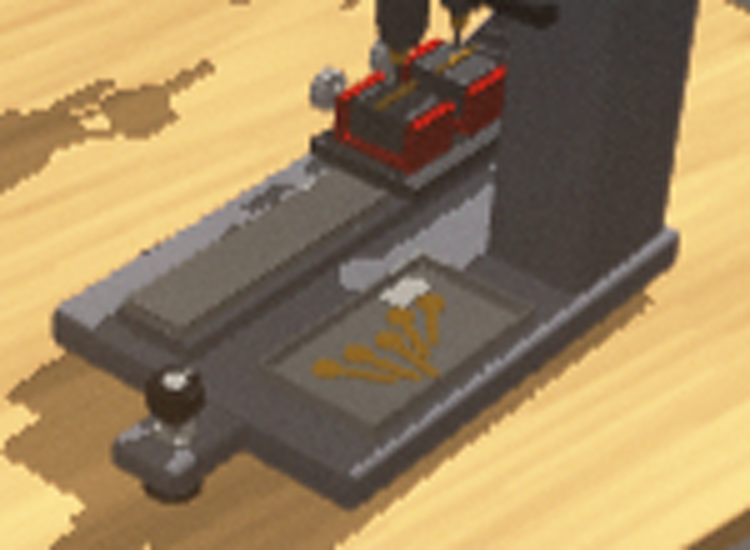

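The crops give the slideway end corners: top crop (575,235) and (583,310), scene crop (180,330) and (120,305). The carriage end is at (230,292) and (243,365). The knob is at top crop (648,145) and scene crop (175,395).

```bash
python3 -c "
from h import *
S,cs=load('scene0');T,ct=load('top0')
f=lambda a:(220+a[0]/5,140+a[1]/5); g=lambda a:(290+a[0]/5,150+a[1]/5)
for n,a,b in(('endback',(575,235),(180,332)),('endfront',(583,312),(118,303)),('farfront',(243,365),(318,178)),('farback',(230,290),(388,195)),('knob',(648,145),(175,385))):
  print(n,tri(ct,f(a),cs,g(b)),onz(ct,*f(a),.085))
from scipy.spatial.transform import Rotation as Ro
o=robot.get_obs();print(Ro.from_euler('xyz',o['ee_rot']).as_matrix().round(3))
"
```

```text
endback (array([ 0.61177296, -0.01473604,  0.07380897]), np.float64(0.006867574886809472)) [ 0.60784892 -0.01714777  0.085     ]
endfront (array([ 0.55379069, -0.02220246,  0.071106  ]), np.float64(0.0012286162962213659)) [ 0.55245853 -0.02130559  0.085     ]
farfront (array([0.5194233 , 0.2193617 , 0.07160331]), np.float64(0.008293167037211505)) [0.52067647 0.22084096 0.085     ]
farback (array([0.57735824, 0.23274581, 0.07829952]), np.float64(0.005641211614273708)) [0.57461005 0.22957337 0.085     ]
knob (array([ 0.67267944, -0.06915117,  0.08710537]), np.float64(0.004723995687072906)) [ 0.6716421  -0.07114427  0.085     ]
[[-0.953  0.303 -0.001]
 [ 0.303  0.953 -0.002]
 [ 0.    -0.002 -1.   ]]
```

>>> {"api": "drive_tool", "payload": {"series": [[0.094, [-0.524, -0.723, 0], [0, 0, 2.318]], [0.094, [-0.524, -0.723, 0], [0, 0, 2.318]], [0.094, [-0.524, -0.723, 0], [0, 0, 2.318]], [0.094, [-0.524, -0.723, 0], [0, 0, 2.318]], [0.094, [-0.524, -0.723, 0], [0, 0, 2.318]]]}}

```text
time: 0.78
tool_pos: [0.2648, 0.2256, 0.207]
ee_rot: [3.141, 0.0, 1.891]
wrist_force: [1.1, -0.7, 1.6]
width: 0.0939
finger_force: 0.0
```

```bash
cat >> h.py <<'E'
from scipy.spatial.transform import Rotation as Ro
def goto(pos,yaw):  # yaw = world angle of tool y, tool straight down
    o=robot.get_obs(); R=Ro.from_euler('xyz',o['ee_rot']); y=np.array([np.cos(yaw),np.sin(yaw),0]); z=np.array([0,0,-1.]); x=np.cross(y,z)
    Rt=Ro.from_matrix(np.c_[x,y,z]); s=R.inv().apply(np.array(pos)-o['tool_pos']); r=(R.inv()*Rt).as_rotvec()
    print('t',round(o['time'],2),'pos',o['tool_pos'].round(4),'shift',s.round(4),'rot',r.round(4),'q',o['joint_positions'].round(2),'F',o['wrist_force'].round(2),'w',round(o['width'],4))
E
python3 -c "
from h import *
goto([.4465,-.3245,.2],-1.055)"
```

```text
t 0.78 pos [0.2648 0.2256 0.207 ] shift [-0.5794 -0.0008  0.0071] rot [ 7.0000e-04 -3.0000e-04  1.3754e+00] q [ 0.54 -0.38  1.78 -0.    1.74  0.22] F [ 1.08 -0.69  1.58] w 0.0939
```

>>> {"api": "drive_tool", "payload": {"series": [[0.094, [-0.579, 0, 0.007], [0, 0, 1.375]], [0.094, [-0.579, 0, 0.007], [0, 0, 1.375]], [0.094, [-0.579, 0, 0.007], [0, 0, 1.375]], [0.094, [-0.579, 0, 0.007], [0, 0, 1.375]], [0.094, [-0.579, 0, 0.007], [0, 0, 1.375]]]}}

```text
time: 1.4
tool_pos: [0.3648, -0.0707, 0.2034]
ee_rot: [3.141, -0.001, 0.952]
wrist_force: [1.9, 0.6, 0.4]
width: 0.0937
finger_force: 0.0
```

```bash
python3 -c "
from h import *
goto([.4465,-.3245,.2],-1.055)"
```

```text
t 1.4 pos [ 0.3648 -0.0707  0.2034] shift [-0.1593  0.2138  0.0034] rot [ 0.0006 -0.001   0.4361] q [-0.34 -0.32  1.75  0.    1.72  0.27] F [1.86 0.63 0.43] w 0.0937
```

>>> {"api": "drive_tool", "payload": {"series": [[0.094, [-0.159, 0.214, 0.003], [0, 0, 0.436]], [0.094, [-0.159, 0.214, 0.003], [0, 0, 0.436]], [0.094, [-0.159, 0.214, 0.003], [0, 0, 0.436]], [0.094, [-0.159, 0.214, 0.003], [0, 0, 0.436]], [0.094, [-0.159, 0.214, 0.003], [0, 0, 0.436]]]}}

```text
time: 2.02
tool_pos: [0.4483, -0.3244, 0.1985]
ee_rot: [-3.139, 0.001, 0.52]
wrist_force: [0.4, 0.7, -0.1]
width: 0.0939
finger_force: 0.0
```

```bash
python3 -c "
from h import *
im,c=snap('wrist','w1')
goto([.4465,-.3245,.2],-1.055);print(c['position'],c['rotation'])"
```

```text
t 2.08 pos [ 0.4485 -0.3247  0.1986] shift [-0.0017 -0.0011 -0.0014] rot [-0.0017  0.0012  0.0039] q [-0.73  0.1   1.38 -0.    1.67  0.32] F [-0.53 -0.64  0.32] w 0.0943
[ 0.50396369 -0.29209554  0.3752533 ] [-0.23049458  0.00355244 -1.05126173]
```

View pics/w1.png

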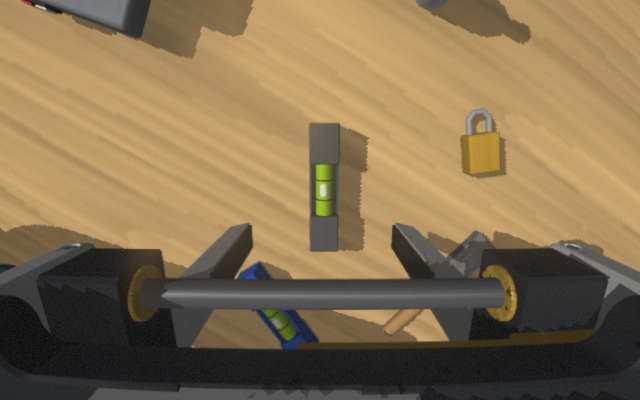

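The wrist view shows the dark level upright at (323,187), ends at rows 123 and 251, with the vial in the middle. The padlock is at (481,152), clear of it.

```bash
python3 -c "
from h import *
W,c=load('w1');T,ct=load('top0');S,cs=load('scene0')
h=cv2.cvtColor(np.ascontiguousarray(W),cv2.COLOR_RGB2HSV)
x0,y0,x1,y1=290,110,360,262
s=h[y0:y1,x0:x1]; m=((s[...,1]<90)&(s[...,2]<110)).astype(np.uint8)
m|=(cv2.inRange(s,(28,80,60),(55,255,255))>0).astype(np.uint8)
m=cv2.morphologyEx(m,cv2.MORPH_CLOSE,np.ones((9,9)))
cnt=max(cv2.findContours(m,0,2)[0],key=cv2.contourArea);r=cv2.minAreaRect(cnt);print(r)
b=cv2.boxPoints(r)+[x0,y0];P=np.array([onz(c,*p,.04) for p in b]);print(b,P)
L=[np.linalg.norm(P[i]-P[i-1]) for i in range(4)];print(L,P.mean(0))
g=onz(c,*(np.array(r[0])+[x0,y0]),.04);print('c',g)
mm=cv2.inRange(h,(28,110,60),(50,255,255));mm[:150]=0;mm[230:]=0;mm[:,:300]=0;mm[:,345:]=0;v,u=np.nonzero(mm);g1=(u.mean(),v.mean());print(g1,tri(c,g1,ct,(419.5,230.2)),tri(c,g1,cs,(231,237.1)))
e1=onz(c,324.5,123,.04);e2=onz(c,323.5,251,.04);d=e1-e2;print(e1,e2,np.linalg.norm(d),np.arctan2(d[1],d[0]))
"
```

```text
((34.499996185302734, 76.99999237060547), (28.999996185302734, 125.99998474121094), 0.0)
[[309.99999809 249.99998474]
 [309.99999809 124.        ]
 [338.99999237 124.        ]
 [338.99999237 249.99998474]] [[ 0.37246721 -0.34881082  0.04      ]
 [ 0.50792531 -0.27299111  0.04      ]
 [ 0.52451143 -0.30198092  0.04      ]
 [ 0.39086506 -0.3808802   0.04      ]]
[np.float64(0.03697196737092628), np.float64(0.15523377140737626), np.float64(0.03339922906642268), np.float64(0.15519809474027865)] [ 0.44894225 -0.32616576  0.04      ]
c [ 0.45231237 -0.32421997  0.04      ]
(np.float64(323.2612244897959), np.float64(189.08163265306123)) (array([ 0.44861941, -0.32381805,  0.03050435]), np.float64(0.0029997798059121995)) (array([ 0.44749879, -0.32485952,  0.02549034]), np.float64(0.0017443875034419895))
[ 0.51717911 -0.28693586  0.04      ] [ 0.37985243 -0.36441928  0.04      ] 0.15767782136482805 0.5137003583672589
```

>>> {"api": "drive_tool", "payload": {"series": [[0.094, [0, 0.001, 0.06], [0, 0, 0]], [0.094, [0, 0.001, 0.12], [0, 0, 0]], [0.094, [0, 0.001, 0.15], [0, 0, 0]], [0.094, [0, 0.001, 0.165], [0, 0, 0]], [0.094, [0, 0.001, 0.165], [0, 0, 0]]]}}

```text
time: 2.7
tool_pos: [0.4489, -0.3214, 0.0353]
ee_rot: [-3.14, 0.0, 0.524]
wrist_force: [0.7, -0.2, 1.3]
width: 0.094
finger_force: 0.0
```

>>> {"api": "drive_tool", "payload": {"series": [[0.03, [0, 0, 0], [0, 0, 0]], [0.03, [0, 0, 0], [0, 0, 0]], [0.03, [0, 0, 0], [0, 0, 0]], [0.03, [0, 0, 0], [0, 0, 0]], [0.03, [0, 0, 0], [0, 0, 0]]]}}

```text
time: 3.32
tool_pos: [0.449, -0.3226, 0.0354]
ee_rot: [-3.142, -0.0, 0.523]
wrist_force: [-0.6, -0.4, 0.8]
width: 0.0475
finger_force: 0.0
```

>>> {"api": "drive_tool", "payload": {"series": [[0.03, [0, 0, 0], [0, 0, 0]], [0.03, [0, 0, 0], [0, 0, 0]], [0.03, [0, 0, 0], [0, 0, 0]], [0.03, [0, 0, 0], [0, 0, 0]]]}}

```text
time: 3.82
tool_pos: [0.449, -0.3225, 0.0353]
ee_rot: [-3.141, -0.0, 0.523]
wrist_force: [0.6, 0.3, 0.8]
width: 0.0301
finger_force: 0.0
```

>>> {"api": "drive_tool", "payload": {"series": [[0.03, [0, 0, -0.03], [0, 0, 0]], [0.03, [0, 0, -0.08], [0, 0, 0]], [0.03, [0, 0, -0.14], [0, 0, 0]], [0.03, [0, 0, -0.165], [0, 0, 0]], [0.03, [0, 0, -0.165], [0, 0, 0]]]}}

```text
time: 4.45
tool_pos: [0.4501, -0.3235, 0.2033]
ee_rot: [3.136, -0.002, 0.523]
wrist_force: [-0.4, -0.2, -0.5]
width: 0.0298
finger_force: 0.0
```

```bash
python3 -c "
from h import *
goto([.566,.08,.2],.132)"
```

```text
t 4.45 pos [ 0.4501 -0.3235  0.2033] shift [ 0.3019 -0.2917  0.0023] rot [ 0.0062  0.0016 -1.18  ] q [-0.73  0.09  1.37  0.    1.67  0.32] F [-0.36 -0.22 -0.49] w 0.0298
```

```bash
python3 -c "
from h import *
im,c=snap('wrist','w2')
im2,c=snap('scene','s2')
a=np.vstack([im[60:360,120:520],cv2.resize(im2[190:290,180:313],(400,300))]);cv2.imwrite('pics/w2c.png',a[:,:,::-1])"
```

```text
(no output)
```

View pics/w2c.png

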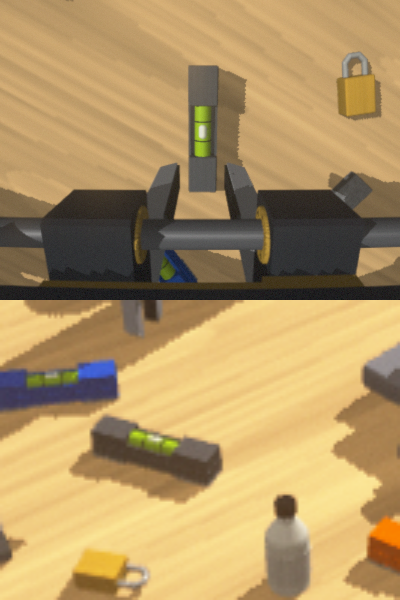

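The level at crop (203,128) has not moved and the fingers hold nothing. They closed to the commanded 30 mm, so the flanks may be narrower than the stated width. I'll grasp again, closing fully.

>>> {"api": "drive_tool", "payload": {"series": [[0.094, [-0.002, 0.001, 0], [0, 0, 0]], [0.094, [-0.002, 0.001, 0.05], [0, 0, 0]], [0.094, [-0.002, 0.001, 0.11], [0, 0, 0]], [0.094, [-0.002, 0.001, 0.15], [0, 0, 0]], [0.094, [-0.002, 0.001, 0.169], [0, 0, 0]]]}}

```text
time: 5.18
tool_pos: [0.4449, -0.322, 0.0259]
ee_rot: [-3.133, 0.003, 0.523]
wrist_force: [-0.2, -0.1, 0.6]
width: 0.0766
finger_force: 0.0
```

>>> {"api": "drive_tool", "payload": {"series": [[0, [0, 0, 0], [0, 0, 0]], [0, [0, 0, 0], [0, 0, 0]], [0, [0, 0, 0], [0, 0, 0]], [0, [0, 0, 0], [0, 0, 0]], [0, [0, 0, 0], [0, 0, 0]]]}}

```text
time: 5.8
tool_pos: [0.4485, -0.3253, 0.0324]
ee_rot: [3.138, -0.001, 0.523]
wrist_force: [0.4, -1.6, -0.2]
width: 0.0348
finger_force: 30.0
```

>>> {"api": "drive_tool", "payload": {"series": [[0, [0, 0, 0], [0, 0, 0]], [0, [0, 0, 0], [0, 0, 0]], [0, [0, 0, 0], [0, 0, 0]], [0, [0, 0, 0], [0, 0, 0]], [0, [0, 0, 0], [0, 0, 0]]]}}

```text
time: 6.42
tool_pos: [0.4485, -0.3253, 0.0323]
ee_rot: [3.139, -0.001, 0.523]
wrist_force: [2.0, -3.3, 5.4]
width: 0.0346
finger_force: 30.0
```

>>> {"api": "drive_tool", "payload": {"series": [[0, [0, 0, -0.02], [0, 0, 0]], [0, [0, 0, -0.06], [0, 0, 0]], [0, [0, 0, -0.12], [0, 0, 0]], [0, [0, 0, -0.165], [0, 0, 0]], [0, [0, 0, -0.165], [0, 0, 0]]]}}

```text
time: 7.05
tool_pos: [0.4482, -0.3243, 0.198]
ee_rot: [3.14, -0.001, 0.523]
wrist_force: [-0.2, -1.0, -5.3]
width: 0.0344
finger_force: 30.0
```

```bash
python3 -c "
from h import *
goto([.567,.08,.195],.132)"
```

```text
t 7.05 pos [ 0.4482 -0.3243  0.198 ] shift [ 0.3049 -0.2909  0.0028] rot [ 0.0025 -0.     -1.1796] q [-0.73  0.09  1.38  0.    1.66  0.32] F [-0.19 -0.95 -5.26] w 0.0344
```

>>> {"api": "drive_tool", "payload": {"series": [[0, [0.025, -0.024, 0.0], [0, 0, -0.1]], [0, [0.06, -0.058, 0], [0, 0, -0.23]], [0, [0.095, -0.092, 0], [0, 0, -0.36]], [0, [0.13, -0.125, 0], [0, 0, -0.5]], [0, [0.165, -0.157, 0], [0, 0, -0.64]]]}}

```text
time: 7.68
tool_pos: [0.5097, -0.1033, 0.1904]
ee_rot: [-3.13, 0.001, 1.168]
wrist_force: [0.9, -0.3, -5.0]
width: 0.0345
finger_force: 30.0
```

```bash
python3 -c "
from h import *
goto([.567,.08,.195],.132)"
```

```text
t 7.67 pos [ 0.5097 -0.1033  0.1904] shift [ 0.1911 -0.0192 -0.0045] rot [-0.011  -0.0024 -0.5352] q [-0.31  0.03  1.46  0.    1.66  0.09] F [ 0.86 -0.31 -4.96] w 0.0345
```

>>> {"api": "drive_tool", "payload": {"series": [[0, [0.04, -0.004, -0.005], [-0.01, 0, -0.12]], [0, [0.085, -0.009, -0.005], [-0.01, 0, -0.25]], [0, [0.135, -0.014, -0.005], [-0.01, 0, -0.39]], [0, [0.175, -0.018, -0.005], [-0.01, 0, -0.5]], [0, [0.191, -0.019, -0.005], [-0.01, 0, -0.535]]]}}

```text
time: 8.3
tool_pos: [0.5681, 0.0791, 0.1954]
ee_rot: [-3.14, 0.001, 1.702]
wrist_force: [-0.5, -0.5, -4.3]
width: 0.0345
finger_force: 30.0
```

>>> {"api": "drive_tool", "payload": {"series": [[0, [0, 0, 0], [0, 0, 0]], [0, [0, 0, 0], [0, 0, 0]]]}}

```text
time: 8.55
tool_pos: [0.5698, 0.0755, 0.1998]
ee_rot: [3.135, 0.003, 1.696]
wrist_force: [-0.6, -0.8, -4.2]
width: 0.0343
finger_force: 30.0
```

```bash
python3 -c "
from h import *
goto([.567,.08,.195],.132)
im,c=snap('wrist','w3')"
```

```text
t 8.55 pos [0.5698 0.0755 0.1998] shift [ 0.0048 -0.0022  0.0048] rot [ 0.0063  0.0032 -0.007 ] q [ 0.03  0.14  1.33 -0.    1.67 -0.09] F [-0.6  -0.85 -4.2 ] w 0.0343
```

View pics/w3.png

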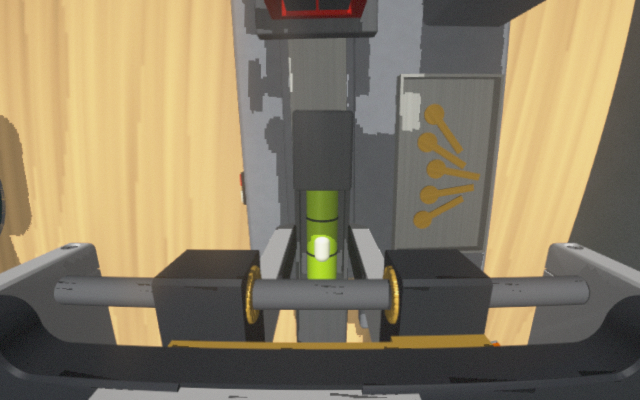

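The held level's front end is at row 112 (columns 294–352). The slideway lies ahead of it from row 38 to 110, columns about 289–354.

```bash
python3 -c "
from h import *
W,c=load('w3')
g=cv2.GaussianBlur(cv2.cvtColor(np.ascontiguousarray(W),cv2.COLOR_RGB2GRAY).astype(np.float32),(0,0),1)
for r in (48,60,75,90,104): print(r,W[r,278:366:2].mean(1).astype(int))
print('col',W[25:50,320].mean(1).astype(int))
"
```

```text
48 [ 94  91  94  94  97 102 113 110 110 109 109 105 108 109 105 110 108 107
 110 109 109 107 107 106 109 108 108 108 106 105 110 109 108 109  89  86
  89  84  78  88  86  88  88  87]
60 [ 94  90  94  98  95 130 167 111 110 110 110 109 110 110 111 110 112 109
 108 108 107 109 110 110 107 106 109 107 108 109 109 109 107 107  89  86
  86  84  76  87  90  90  90  82]
75 [ 91  90  93  97  97 107 185 160 109 108 110 108 111 109 108 108 109 110
 109 108 107 110 108 107 108 107 109 107 104 109 111 110 110 107 104 137
  89  86  77  87  85  87  88  87]
90 [ 92  91  94  98  97  99 168 156 115 110 110 110 109 113 110 107 112 109
 108 108 109 111 112 107 108 106 108 109 107 109 109 111 109 109 113  96
  88  86  74  87  91  91  90  89]
104 [142 142 119  97  96  96 109 113 113 109 111 111 108 110 110 110 111 111
 107 108 108 109 111 105 108 103 108 107 106 110 112 108 109 110 100 140
  90  90  77 136 142 141 143 142]
col [ 70  72  65  68  69  69  65  60  57  49  49  51  52  80 106 107 108 110
 108 110 108 108 108 107 107]
```

```bash
python3 -c "
from h import *
W,c=load('w3')
P=lambda u,v,z=.085:onz(c,u,v,z)
a,b,d,e=P(289.5,48),P(290.5,104),P(345.5,48),P(348.5,104)
print(a,b,d,e,np.linalg.norm(a-d),np.linalg.norm(b-e))
m1,m2=(a+d)/2,(b+e)/2;u=m1-m2;ang=np.arctan2(u[1],u[0]);print('mid',m1,m2,'ang',ang)
for q in(a-b,d-e): print(np.arctan2(q[1],q[0]))
f=P(320,38);t=np.array([-np.sin(.132),np.cos(.132),0]);n=np.array([t[1],-t[0],0])
print('far',f, 'waymid',f-.14*t)
# level front end
z=.2-.0323+.04
x,y=P(294,112,z),P(352,112,z);print('lev front',x,y,np.linalg.norm(x-y),'centre',(x+y)/2-.08*t)
"
```

```text
[0.51994583 0.21854898 0.085     ] [0.52629787 0.16734279 0.085     ] [0.57299174 0.22527667 0.085     ] [0.5831635  0.17451368 0.085     ] 0.053470836645988985 0.05731598103341286
mid [0.54646879 0.22191282 0.085     ] [0.55473069 0.17092824 0.085     ] ang 1.7314469270429933
1.694214191943402
1.76855490932704
far [0.54772992 0.2309925  0.085     ] waymid [0.5661563  0.09221041 0.085     ]
lev front [0.54230406 0.15220381 0.2077    ] [0.5754137  0.15638691 0.2077    ] 0.03337284303848441 centre [0.56938824 0.07499131 0.2077    ]
```

>>> {"api": "drive_tool", "payload": {"series": [[0, [0.004, -0.001, 0.01], [0, 0, 0]], [0, [0.004, -0.001, 0.03], [0, 0, 0]], [0, [0.004, -0.001, 0.055], [0, 0, 0]], [0, [0.004, -0.001, 0.06], [0, 0, 0]], [0, [0.004, -0.001, 0.06], [0, 0, 0]]]}}

```text
time: 9.22
tool_pos: [0.5695, 0.0803, 0.1413]
ee_rot: [3.133, 0.003, 1.697]
wrist_force: [0.3, 0.4, -3.4]
width: 0.0344
finger_force: 30.0
```

>>> {"api": "drive_tool", "payload": {"series": [[0, [0, 0, 0], [0, 0, 0]], [0, [0, 0, 0], [0, 0, 0]]]}}

```text
time: 9.48
tool_pos: [0.5704, 0.0806, 0.1427]
ee_rot: [3.13, 0.003, 1.698]
wrist_force: [0.0, -0.3, -4.3]
width: 0.0341
finger_force: 30.0
```

```bash
python3 -c "
from h import *
goto([.5665,.083,.117],.132)"
```

```text
t 9.47 pos [0.5704 0.0806 0.1427] shift [ 0.0029 -0.0039  0.0257] rot [ 0.0119  0.0028 -0.0051] q [ 0.04  0.16  1.42 -0.    1.55 -0.08] F [ 0.04 -0.33 -4.3 ] w 0.0341
```

>>> {"api": "drive_tool", "payload": {"series": [[0, [0.003, -0.004, 0.01], [0.012, 0.003, -0.005]], [0, [0.003, -0.004, 0.017], [0.012, 0.003, -0.005]], [0, [0.003, -0.004, 0.02], [0.012, 0.003, -0.005]], [0, [0.003, -0.004, 0.02], [0.012, 0.003, -0.005]]]}}

```text
time: 9.98
tool_pos: [0.5653, 0.083, 0.1207]
ee_rot: [-3.138, -0.0, 1.703]
wrist_force: [-1.0, 0.1, -4.0]
width: 0.0344
finger_force: 30.0
```

>>> {"api": "drive_tool", "payload": {"series": [[0, [0, 0, 0.002], [0, 0, 0]], [0, [0, 0, 0.003], [0, 0, 0]]]}}

```text
time: 10.22
tool_pos: [0.5657, 0.0831, 0.1185]
ee_rot: [-3.14, -0.0, 1.703]
wrist_force: [0.2, 0.3, -5.0]
width: 0.0343
finger_force: 30.0
```

>>> {"api": "drive_tool", "payload": {"series": [[0, [0, 0, 0.001], [0, 0, 0]], [0, [0, 0, 0.001], [0, 0, 0]]]}}

```text
time: 10.48
tool_pos: [0.5656, 0.0831, 0.1173]
ee_rot: [-3.139, -0.0, 1.703]
wrist_force: [0.1, -0.5, -4.2]
width: 0.034
finger_force: 30.0
```

>>> {"api": "drive_tool", "payload": {"series": [[0, [0, 0, 0.0007], [0, 0, 0]], [0, [0, 0, 0.0007], [0, 0, 0]]]}}

```text
time: 10.72
tool_pos: [0.5656, 0.0831, 0.1166]
ee_rot: [-3.139, -0.0, 1.703]
wrist_force: [0.2, -0.2, -4.3]
width: 0.034
finger_force: 30.0
```

>>> {"api": "drive_tool", "payload": {"series": [[0, [0, 0, 0.0006], [0, 0, 0]], [0, [0, 0, 0.0006], [0, 0, 0]]]}}

```text
time: 10.98
tool_pos: [0.5657, 0.0831, 0.1165]
ee_rot: [-3.14, -0.0, 1.703]
wrist_force: [-0.9, -0.5, -2.4]
width: 0.0339
finger_force: 30.0
```

>>> {"api": "drive_tool", "payload": {"series": [[0, [0, 0, 0.0006], [0, 0, 0]], [0, [0, 0, 0.0006], [0, 0, 0]]]}}

```text
time: 11.22
tool_pos: [0.5657, 0.0831, 0.1164]
ee_rot: [-3.14, -0.0, 1.703]
wrist_force: [-2.8, 0.1, 2.3]
width: 0.034
finger_force: 30.0
```

>>> {"api": "drive_tool", "payload": {"series": [[0.07, [0, 0, 0], [0, 0, 0]], [0.07, [0, 0, 0], [0, 0, 0]], [0.07, [0, 0, 0], [0, 0, 0]], [0.07, [0, 0, 0], [0, 0, 0]]]}}

```text
time: 11.72
tool_pos: [0.5657, 0.0831, 0.1154]
ee_rot: [-3.139, -0.0, 1.703]
wrist_force: [0.4, 0.1, 0.5]
width: 0.0687
finger_force: 0.0
```

>>> {"api": "drive_tool", "payload": {"series": [[0.07, [0, 0, -0.03], [0, 0, 0]], [0.07, [0, 0, -0.08], [0, 0, 0]], [0.07, [0, 0, -0.11], [0, 0, 0]], [0.07, [0, 0, -0.11], [0, 0, 0]]]}}

```text
time: 12.22
tool_pos: [0.5675, 0.0831, 0.2288]
ee_rot: [3.137, 0.0, 1.703]
wrist_force: [0.2, 0.5, -0.5]
width: 0.0697
finger_force: 0.0
```

```bash
python3 -c "
from h import *
im,c=snap('wrist','w4')
im2,c2=snap('top','t4')
goto([.672,-.07,.2],.9)
a=np.vstack([im[0:300,120:520],cv2.resize(im2[150:240,240:360],(400,300))]);cv2.imwrite('pics/w4c.png',a[:,:,::-1])"
```

```text
t 12.32 pos [0.5655 0.083  0.2242] shift [-0.1657  0.0855  0.0238] rot [-0.0034 -0.002  -0.768 ] q [ 0.05  0.14  1.28  0.    1.73 -0.09] F [-0.99  0.74 -0.26] w 0.07
```

View pics/w4c.png

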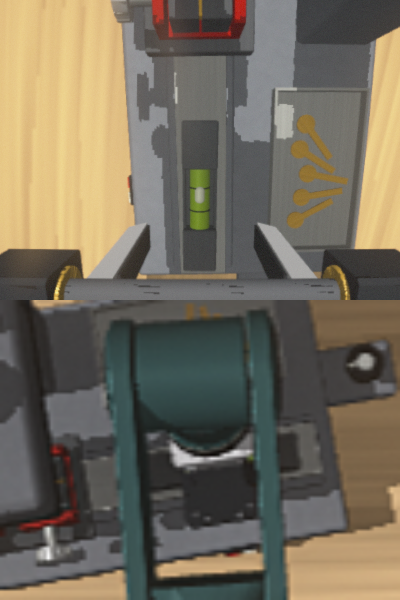

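The level stands lengthwise on the slideway with its vial at crop (200,200) and the bubble displaced toward the carriage end (about row 195). The knob is at (362,362) in the lower half. Next I'll go over the knob.

>>> {"api": "drive_tool", "payload": {"series": [[0.07, [-0.166, 0.086, 0.024], [0, 0, -1.068]], [0.07, [-0.166, 0.086, 0.024], [0, 0, -1.068]], [0.07, [-0.166, 0.086, 0.024], [0, 0, -1.068]], [0.07, [-0.166, 0.086, 0.024], [0, 0, -1.068]], [0.07, [-0.166, 0.086, 0.024], [0, 0, -1.068]]]}}

```text
time: 12.95
tool_pos: [0.672, -0.0712, 0.1963]
ee_rot: [-3.138, -0.009, 2.645]
wrist_force: [-0.3, 0.5, 0.4]
width: 0.0698
finger_force: 0.0
```

```bash
python3 -c "
from h import *
goto([.672,-.07,.2],1.2)"
```

```text
t 12.95 pos [ 0.672  -0.0712  0.1963] shift [ 0.0006  0.0011 -0.0037] rot [-0.0026 -0.0094 -0.1261] q [-0.19  0.38  1.04 -0.    1.73 -1.26] F [-0.28  0.48  0.45] w 0.0698
```

>>> {"api": "drive_tool", "payload": {"series": [[0.07, [0, 0, 0], [0, 0, -0.1]], [0.07, [0, 0, 0], [0, 0, -0.1]]]}}

```text
time: 13.2
tool_pos: [0.6719, -0.0701, 0.198]
ee_rot: [-3.14, -0.007, 2.739]
wrist_force: [0.4, 0.1, -0.0]
width: 0.0703
finger_force: 0.0
```

```bash
python3 -c "
from h import *
goto([.672,-.07,.2],1.2)
im,c=snap('wrist','w5')
goto([.672,-.07,.2],1.2)
for z in (.085,.096):
  pass
"
```

```text
t 13.2 pos [ 0.6719 -0.0701  0.198 ] shift [-0.      0.0001 -0.002 ] rot [-0.0018 -0.0072 -0.0319] q [-0.19  0.38  1.04 -0.    1.73 -1.36] F [ 0.39  0.12 -0.03] w 0.0703
t 13.25 pos [ 0.672  -0.07    0.1985] shift [ 0.0001  0.     -0.0015] rot [-0.0016 -0.0064 -0.0323] q [-0.19  0.38  1.04 -0.    1.73 -1.36] F [-0.11  0.69 -0.59] w 0.07
```

View pics/w5.png

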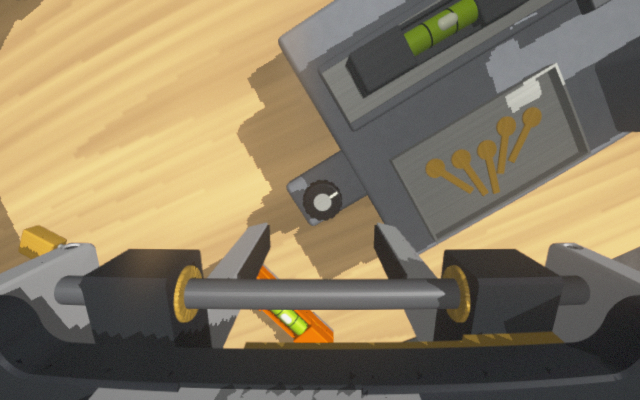

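The knob disk is centred at about (322,201). The vial is visible at the top with the bubble near (449,20).

```bash
python3 -c "
from h import *
W,c=load('w5');T,ct=load('top0')
m=(W[170:230,290:360].max(2)<58).astype(np.uint8)
n=max(cv2.findContours(m,0,2)[0],key=cv2.contourArea);(x,y),r=cv2.minEnclosingCircle(n);e=cv2.fitEllipse(n);print(x+290,y+170,r,e)
k=onz(c,e[0][0]+290,e[0][1]+170,.092);print(k,onz(c,322,201,.092),tri(c,(322,201),ct,(349.6,169)))
goto([k[0],k[1],.091],1.17)
"
```

```text
335.0 211.0 3.1623775959014893 ((44.949344635009766, 40.62052917480469), (1.7659680843353271, 6.368452072143555), 65.7115478515625)
[ 0.6843856  -0.06098426  0.092     ] [ 0.66969584 -0.06934403  0.092     ] (array([ 0.68180086, -0.07436246,  0.03450376]), np.float64(0.0002834644866928885))
t 13.25 pos [ 0.672  -0.07    0.1985] shift [-0.0085  0.0134  0.1075] rot [-0.0017 -0.0064 -0.0023] q [-0.19  0.38  1.04 -0.    1.73 -1.36] F [-0.11  0.69 -0.59] w 0.07
```

>>> {"api": "drive_tool", "payload": {"series": [[0.07, [0.001, -0.001, 0.04], [0, -0.006, 0]], [0.07, [0.001, -0.001, 0.08], [0, -0.006, 0]], [0.07, [0.001, -0.001, 0.1], [0, -0.006, 0]], [0.07, [0.001, -0.001, 0.108], [0, -0.006, 0]], [0.07, [0.001, -0.001, 0.108], [0, -0.006, 0]]]}}

```text
time: 13.88
tool_pos: [0.6717, -0.0707, 0.0936]
ee_rot: [-3.141, 0.004, 2.74]
wrist_force: [-0.1, 0.4, 1.0]
width: 0.0701
finger_force: 0.0
```

>>> {"api": "drive_tool", "payload": {"series": [[0.03, [0, 0, 0], [0, 0, 0]], [0.03, [0, 0, 0], [0, 0, 0]], [0.03, [0, 0, 0], [0, 0, 0]], [0.03, [0, 0, 0], [0, 0, 0]]]}}

```text
time: 14.38
tool_pos: [0.672, -0.0699, 0.0939]
ee_rot: [3.14, 0.005, 2.741]
wrist_force: [1.1, 1.4, 1.4]
width: 0.0385
finger_force: 30.0
```

```bash
python3 -c "
from h import *
goto([.6705,-.07,.091],1.17);im,c=snap('wrist','w6');print(robot.get_obs()['wrist_torque'],robot.get_obs()['finger_force'])"
```

```text
t 14.38 pos [ 0.672  -0.0699  0.0939] shift [ 0.0014 -0.0007  0.0029] rot [ 0.0012  0.0051 -0.0002] q [-0.19  0.4   1.21  0.    1.52 -1.36] F [1.14 1.41 1.4 ] w 0.0385
[ 0.47328867 -0.22362876 -0.05502442] 30.000473856925964
```

```bash
python3 -c "
from h import *
W,c=load('w4')
for r in range(164,236): print(r,W[r,318:324].mean(0).astype(int).tolist(),round(onz(c,320.5,r,.118)[1],4),end=' | ')
"
```

```text
164 [72, 73, 71] 0.1205 | 165 [71, 71, 70] 0.1195 | 166 [72, 73, 72] 0.1185 | 167 [72, 73, 70] 0.1175 | 168 [71, 73, 66] 0.1165 | 169 [88, 100, 56] 0.1154 | 170 [109, 131, 51] 0.1144 | 171 [112, 135, 50] 0.1134 | 172 [112, 134, 48] 0.1124 | 173 [112, 135, 49] 0.1114 | 174 [111, 134, 46] 0.1104 | 175 [111, 134, 48] 0.1093 | 176 [110, 133, 47] 0.1083 | 177 [111, 134, 48] 0.1073 | 178 [111, 134, 47] 0.1063 | 179 [111, 134, 47] 0.1052 | 180 [111, 134, 48] 0.1042 | 181 [110, 135, 47] 0.1032 | 182 [111, 135, 49] 0.1021 | 183 [112, 135, 47] 0.1011 | 184 [111, 135, 47] 0.1001 | 185 [111, 134, 47] 0.099 | 186 [114, 135, 61] 0.098 | 187 [129, 137, 102] 0.097 | 188 [139, 141, 122] 0.0959 | 189 [150, 152, 133] 0.0949 | 190 [155, 158, 137] 0.0938 | 191 [157, 159, 138] 0.0928 | 192 [156, 159, 137] 0.0917 | 193 [156, 159, 137] 0.0907 | 194 [156, 158, 138] 0.0896 | 195 [156, 160, 139] 0.0886 | 196 [156, 160, 138] 0.0875 | 197 [157, 159, 138] 0.0865 | 198 [157, 159, 138] 0.0854 | 199 [155, 157, 137] 0.0843 | 200 [153, 156, 134] 0.0833 | 201 [148, 150, 128] 0.0822 | 202 [136, 144, 108] 0.0811 | 203 [1
[... 196 characters left out ...]
4, 126, 43] 0.0725 | 211 [68, 77, 44] 0.0715 | 212 [81, 94, 44] 0.0704 | 213 [108, 129, 43] 0.0693 | 214 [109, 133, 42] 0.0682 | 215 [109, 134, 42] 0.0671 | 216 [109, 132, 40] 0.066 | 217 [109, 133, 42] 0.0649 | 218 [109, 133, 43] 0.0638 | 219 [109, 133, 42] 0.0627 | 220 [110, 134, 43] 0.0616 | 221 [110, 134, 41] 0.0605 | 222 [109, 133, 41] 0.0594 | 223 [109, 134, 42] 0.0583 | 224 [109, 133, 40] 0.0572 | 225 [110, 133, 41] 0.0561 | 226 [108, 133, 40] 0.055 | 227 [108, 132, 38] 0.0539 | 228 [106, 130, 43] 0.0528 | 229 [87, 104, 47] 0.0516 | 230 [61, 65, 55] 0.0505 | 231 [63, 64, 63] 0.0494 | 232 [68, 68, 67] 0.0483 | 233 [68, 68, 68] 0.0471 | 234 [69, 68, 68] 0.046 | 235 [67, 67, 67] 0.0449 |
```

>>> {"api": "drive_tool", "payload": {"series": [[0.03, [0, 0, 0], [0, 0, 0.12]], [0.03, [0, 0, 0], [0, 0, 0.27]], [0.03, [0, 0, 0], [0, 0, 0.42]], [0.03, [0, 0, 0], [0, 0, 0.57]], [0.03, [0, 0, 0], [0, 0, 0.7]]]}}

```text
time: 15.05
tool_pos: [0.6718, -0.0702, 0.0939]
ee_rot: [3.139, 0.004, 2.037]
wrist_force: [-0.2, 1.8, 3.0]
width: 0.0385
finger_force: 30.0
```

>>> {"api": "drive_tool", "payload": {"series": [[0.03, [0, 0, 0], [0, 0, 0.15]], [0.03, [0, 0, 0], [0, 0, 0.3]], [0.03, [0, 0, 0], [0, 0, 0.45]], [0.03, [0, 0, 0], [0, 0, 0.6]], [0.03, [0, 0, 0], [0, 0, 0.7]]]}}

```text
time: 15.68
tool_pos: [0.6714, -0.0703, 0.0939]
ee_rot: [3.138, 0.001, 1.337]
wrist_force: [-0.3, 2.6, 2.7]
width: 0.0382
finger_force: 30.0
```

```bash
python3 -c "
from h import *
goto([.6705,-.07,.091],-.23);print(robot.get_obs()['wrist_torque'])"
```

```text
t 15.68 pos [ 0.6714 -0.0703  0.0939] shift [ 0.0001 -0.0009  0.0029] rot [ 0.0038  0.001  -0.0034] q [-0.19  0.4   1.21 -0.    1.52  0.05] F [-0.26  2.55  2.68] w 0.0382
[0.20430001 0.22656064 0.1397382 ]
```

>>> {"api": "drive_tool", "payload": {"series": [[0.03, [0, 0, 0], [0, 0, 0]], [0.03, [0, 0, 0], [0, 0, 0]], [0.03, [0, 0, 0], [0, 0, 0]], [0.03, [0, 0, 0], [0, 0, 0]], [0.03, [0, 0, 0], [0, 0, 0]]]}}

```text
time: 16.3
tool_pos: [0.6714, -0.0703, 0.0938]
ee_rot: [3.138, 0.001, 1.341]
wrist_force: [-0.9, 2.6, 5.8]
width: 0.0385
finger_force: 30.0
```

>>> {"api": "drive_tool", "payload": {"series": [[0.03, [0, 0, 0], [0, 0, 0]], [0.03, [0, 0, 0], [0, 0, 0]], [0.03, [0, 0, 0], [0, 0, 0]], [0.03, [0, 0, 0], [0, 0, 0]], [0.03, [0, 0, 0], [0, 0, 0]]]}}

```text
time: 16.92
tool_pos: [0.6714, -0.0703, 0.0939]
ee_rot: [3.138, 0.001, 1.341]
wrist_force: [-2.0, 3.7, 4.3]
width: 0.0385
finger_force: 30.0
```

```bash
cat >> h.py <<'E'
T_=np.array([-np.sin(.132),np.cos(.132)]);N_=np.array([T_[1],-T_[0]])
def bubble(f,C=(.5657,.0831),z=.118):
    im,c=load(f); ts=np.arange(-.045,.0451,.0005); K=np.array(c['intrinsics']); R=Ro.from_euler('xyz',c['rotation']).as_matrix()
    rows=[]
    for n in (-.003,-.0015,0,.0015,.003):
        P=np.array([[*(np.array(C)+t*T_+n*N_),z] for t in ts]); q=(P-c['position'])@R; s=np.c_[q[:,0],-q[:,1]]/-q[:,2:]
        s=s*(1+c['k1']*(s**2).sum(1,keepdims=True)); uv=(s*K[0,0]+K[:2,2]).astype(np.float32)
        rows.append(cv2.remap(np.ascontiguousarray(im),uv[None,:,0],uv[None,:,1],1)[0])
    p=np.mean(rows,0); sat=p[:,1]-p[:,2]; br=p[:,2]
    print('centre px',uv[len(ts)//2]); g=ts[sat>35]; print('green',g.min(),g.max())
    mid=(g.min()+g.max())/2; inn=(ts>g.min()+.004)&(ts<g.max()-.004)
    b=ts[inn&(br>.5*(br[inn].max()+np.median(br[inn])))]; l=ts[inn&(p[:,1]<.75*np.median(p[inn,1]))]
    print('bubble',b.min(),b.max(),'off',(b.min()+b.max())/2-mid,'lines',l.round(4)-mid)
E
python3 -c "
from h import *
bubble('w4')
im,c=snap('wrist','w7'); bubble('w7')
cv2.imwrite('pics/w7c.png',im[:300,120:520,::-1])"
```

```text
centre px [323.9092  200.22343]
green -0.03199999999999999 0.03250000000000007
bubble -0.00199999999999996 0.014000000000000054 off 0.005750000000000005 lines [-0.01275 -0.01225 -0.01175]
centre px [63.198933 19.150217]
green -0.028499999999999984 0.011000000000000051
bubble -0.002999999999999961 0.007000000000000048 off 0.01075000000000001 lines [-0.00075 -0.00025  0.00025  0.00075]
```

View pics/w7c.png

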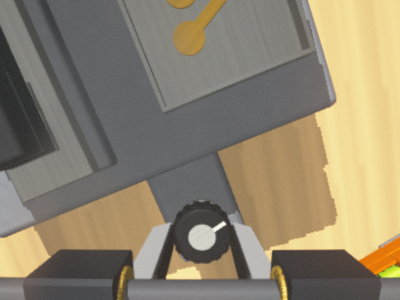

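The bubble profile and the knob rotation agree on about 1 mm remaining, so I'll turn 0.28 rad more, release and check from above.

>>> {"api": "drive_tool", "payload": {"series": [[0.03, [0, 0, 0], [0, 0, 0.1]], [0.03, [0, 0, 0], [0, 0, 0.2]], [0.03, [0, 0, 0], [0, 0, 0.28]], [0.03, [0, 0, 0], [0, 0, 0.28]]]}}

```text
time: 17.48
tool_pos: [0.6713, -0.0703, 0.0939]
ee_rot: [3.138, -0.0, 1.061]
wrist_force: [-1.6, 3.0, 5.6]
width: 0.0387
finger_force: 30.0
```

>>> {"api": "drive_tool", "payload": {"series": [[0.07, [0, 0, 0], [0, 0, 0]], [0.07, [0, 0, 0], [0, 0, 0]], [0.07, [0, 0, 0], [0, 0, 0]], [0.07, [0, 0, 0], [0, 0, 0]]]}}

```text
time: 17.98
tool_pos: [0.6712, -0.0709, 0.0927]
ee_rot: [3.138, 0.001, 1.06]
wrist_force: [-0.3, -0.3, -0.2]
width: 0.0698
finger_force: 0.0
```

>>> {"api": "drive_tool", "payload": {"series": [[0.07, [0, 0, -0.03], [0, 0, 0]], [0.07, [0, 0, -0.08], [0, 0, 0]], [0.07, [0, 0, -0.13], [0, 0, 0]], [0.07, [0, 0, -0.13], [0, 0, 0]]]}}

```text
time: 18.48
tool_pos: [0.6733, -0.0709, 0.2301]
ee_rot: [3.126, -0.003, 1.06]
wrist_force: [-0.0, -0.4, 0.1]
width: 0.0701
finger_force: 0.0
```

```bash
python3 -c "
from h import *
goto([.5657,.0831,.225],.132);goto([.5657,.0831,.225],-1.44)"
```

```text
t 18.48 pos [ 0.6733 -0.0709  0.2301] shift [ 0.0818 -0.1692  0.0028] rot [ 0.0158  0.0018 -0.6425] q [-0.19  0.36  1.   -0.    1.77  0.32] F [-0.   -0.42  0.1 ] w 0.0701
t 18.48 pos [ 0.6733 -0.0709  0.2301] shift [ 0.0818 -0.1692  0.0028] rot [ 0.0126 -0.0101  0.9295] q [-0.19  0.36  1.   -0.    1.77  0.32] F [-0.   -0.42  0.1 ] w 0.0701
```

>>> {"api": "drive_tool", "payload": {"series": [[0.094, [0.082, -0.169, 0.003], [0.013, -0.01, 0.93]], [0.094, [0.082, -0.169, 0.003], [0.013, -0.01, 0.93]], [0.094, [0.082, -0.169, 0.003], [0.013, -0.01, 0.93]], [0.094, [0.082, -0.169, 0.003], [0.013, -0.01, 0.93]], [0.094, [0.082, -0.169, 0.003], [0.013, -0.01, 0.93]]]}}

```text
time: 19.1
tool_pos: [0.5623, 0.0846, 0.218]
ee_rot: [-3.137, 0.014, 0.126]
wrist_force: [-0.5, 0.1, 0.3]
width: 0.0938
finger_force: 0.0
```

>>> {"api": "drive_tool", "payload": {"series": [[0.094, [0, 0, 0], [0, 0, 0]], [0.094, [0, 0, 0], [0, 0, 0]], [0.094, [0, 0, 0], [0, 0, 0]], [0.094, [0, 0, 0], [0, 0, 0]]]}}

```text
time: 19.6
tool_pos: [0.5636, 0.0835, 0.2194]
ee_rot: [-3.137, 0.012, 0.131]
wrist_force: [0.6, -0.5, -0.3]
width: 0.094
finger_force: 0.0
```

```bash
python3 -c "
from h import *
goto([.5657,.0831,.225],-1.44)
im,c=snap('wrist','w8'); bubble('w8')"
```

```text
t 19.6 pos [0.5636 0.0835 0.2194] shift [ 0.0019  0.0006 -0.0057] rot [-0.0043  0.0117 -0.0001] q [0.05 0.14 1.29 0.   1.72 1.49] F [ 0.56 -0.48 -0.33] w 0.094
centre px [323.32507 194.41591]
green -0.030999999999999986 0.03400000000000007
bubble -0.006499999999999964 0.00900000000000005 off -0.0002500000000000002 lines [-0.0125 -0.012   0.012   0.0125  0.013 ]
```

>>> {"api": "drive_tool", "payload": {"series": [[0.094, [0.002, 0, 0.015], [-0.004, 0.012, 0]], [0.094, [0.002, 0, 0.04], [-0.004, 0.012, 0]], [0.094, [0.002, 0, 0.055], [-0.004, 0.012, 0]], [0.094, [0.002, 0, 0.06], [-0.004, 0.012, 0]], [0.094, [0.002, 0, 0.06], [-0.004, 0.012, 0]]]}}

```text
time: 20.27
tool_pos: [0.5649, 0.0841, 0.1596]
ee_rot: [-3.141, -0.001, 0.13]
wrist_force: [-0.4, 0.8, -0.1]
width: 0.0939
finger_force: 0.0
```

>>> {"api": "drive_tool", "payload": {"series": [[0.094, [0, 0, 0], [0, 0, 0]], [0.094, [0, 0, 0], [0, 0, 0]]]}}

```text
time: 20.52
tool_pos: [0.5653, 0.0842, 0.1604]
ee_rot: [-3.141, -0.002, 0.13]
wrist_force: [0.2, 0.2, -0.3]
width: 0.094
finger_force: 0.0
```

```bash
python3 -c "
from h import *
goto([.5657,.084,.150],-1.44)"
```

```text
t 20.52 pos [0.5653 0.0842 0.1604] shift [0.0003 0.0002 0.0104] rot [-0.0002 -0.0022 -0.0005] q [0.05 0.15 1.4  0.   1.6  1.49] F [ 0.2   0.16 -0.31] w 0.094
```

>>> {"api": "drive_tool", "payload": {"series": [[0.094, [0, 0, 0.004], [0, -0.002, 0]], [0.094, [0, 0, 0.007], [0, -0.002, 0]], [0.094, [0, 0, 0.008], [0, -0.002, 0]], [0.094, [0, 0, 0.008], [0, -0.002, 0]]]}}

```text
time: 21.02
tool_pos: [0.5647, 0.0841, 0.1512]
ee_rot: [-3.141, 0.002, 0.13]
wrist_force: [-0.1, -0.3, 0.4]
width: 0.0943
finger_force: 0.0
```

>>> {"api": "drive_tool", "payload": {"series": [[0.094, [0, 0, 0.0005], [0, 0, 0]], [0.094, [0, 0, 0.001], [0, 0, 0]], [0.094, [0, 0, 0.001], [0, 0, 0]]]}}

```text
time: 21.4
tool_pos: [0.5648, 0.0841, 0.1505]
ee_rot: [-3.141, 0.001, 0.13]
wrist_force: [0.9, -0.2, 0.4]
width: 0.094
finger_force: 0.0
```

>>> {"api": "drive_tool", "payload": {"series": [[0.094, [0, 0, 0.0005], [0, 0, 0]], [0.094, [0, 0, 0.0005], [0, 0, 0]]]}}

```text
time: 21.65
tool_pos: [0.5648, 0.0841, 0.1499]
ee_rot: [-3.141, 0.002, 0.13]
wrist_force: [-0.5, 0.9, -0.4]
width: 0.0941
finger_force: 0.0
```

>>> {"api": "drive_tool", "payload": {"series": [[0.094, [0, 0, 0.0004], [0, 0, 0]], [0.094, [0, 0, 0.0004], [0, 0, 0]]]}}

```text
time: 21.9
tool_pos: [0.5648, 0.0841, 0.1495]
ee_rot: [-3.141, 0.002, 0.13]
wrist_force: [0.3, -0.4, -0.2]
width: 0.0939
finger_force: 0.0
```

>>> {"api": "drive_tool", "payload": {"series": [[0.094, [0, 0, 0.0004], [0, 0, 0]], [0.094, [0, 0, 0.0004], [0, 0, 0]]]}}

```text
time: 22.15
tool_pos: [0.5648, 0.0841, 0.1491]
ee_rot: [-3.141, 0.002, 0.13]
wrist_force: [-0.6, -0.3, -0.5]
width: 0.094
finger_force: 0.0
```

>>> {"api": "drive_tool", "payload": {"series": [[0.094, [0, 0, 0.0004], [0, 0, 0]], [0.094, [0, 0, 0.0004], [0, 0, 0]]]}}

```text
time: 22.4
tool_pos: [0.5648, 0.0841, 0.1487]
ee_rot: [-3.141, 0.002, 0.13]
wrist_force: [-0.5, 0.5, 0.8]
width: 0.094
finger_force: 0.0
```

>>> {"api": "drive_tool", "payload": {"series": [[0.094, [0, 0, 0.0003], [0, 0, 0]], [0.094, [0, 0, 0.0003], [0, 0, 0]]]}}

```text
time: 22.65
tool_pos: [0.5648, 0.0841, 0.1484]
ee_rot: [-3.141, 0.002, 0.13]
wrist_force: [-0.4, -0.4, -0.6]
width: 0.0941
finger_force: 0.0
```

>>> {"api": "drive_tool", "payload": {"series": [[0.094, [0, 0, 0.0003], [0, 0, 0]], [0.094, [0, 0, 0.0003], [0, 0, 0]]]}}

```text
time: 22.9
tool_pos: [0.5648, 0.0841, 0.1481]
ee_rot: [-3.141, 0.002, 0.13]
wrist_force: [0.5, -0.8, 1.0]
width: 0.0942
finger_force: 0.0
```

>>> {"api": "drive_tool", "payload": {"series": [[0.094, [0, 0, 0.0003], [0, 0, 0]], [0.094, [0, 0, 0.0003], [0, 0, 0]]]}}

```text
time: 23.15
tool_pos: [0.5648, 0.0841, 0.1478]
ee_rot: [-3.141, 0.002, 0.13]
wrist_force: [-0.4, -0.4, 0.4]
width: 0.0938
finger_force: 0.0
```

>>> {"api": "drive_tool", "payload": {"series": [[0.094, [0, 0, 0.0003], [0, 0, 0]], [0.094, [0, 0, 0.0003], [0, 0, 0]]]}}

```text
time: 23.4
tool_pos: [0.5648, 0.0841, 0.1475]
ee_rot: [-3.141, 0.002, 0.13]
wrist_force: [0.7, -0.5, -0.3]
width: 0.094
finger_force: 0.0
```

>>> {"api": "drive_tool", "payload": {"series": [[0.094, [0, 0, 0.0003], [0, 0, 0]], [0.094, [0, 0, 0.0003], [0, 0, 0]]]}}

```text
time: 23.65
tool_pos: [0.5648, 0.0841, 0.1473]
ee_rot: [-3.141, 0.001, 0.13]
wrist_force: [0.7, 0.5, -0.0]
width: 0.0938
finger_force: 0.0
```

>>> {"api": "drive_tool", "payload": {"series": [[0.094, [0, 0, 0.0003], [0, 0, 0]], [0.094, [0, 0, 0.0003], [0, 0, 0]]]}}

```text
time: 23.9
tool_pos: [0.5648, 0.0841, 0.1469]
ee_rot: [-3.141, 0.002, 0.13]
wrist_force: [-0.2, 0.1, 0.4]
width: 0.0938
finger_force: 0.0
```

```bash
python3 -c "
from h import *
im,c=snap('wrist','w9'); bubble('w9',z=.118)
o=robot.get_obs();print(o['tool_pos'],o['wrist_force'],o['wrist_torque'])"
```

```text
centre px [323.77667 216.86018]
green -0.030999999999999986 0.03400000000000007
bubble -0.006499999999999964 0.00900000000000005 off -0.0002500000000000002 lines [-0.013  -0.0125 -0.012   0.012   0.0125  0.013 ]
[0.56478977 0.08410669 0.14695364] [ 1.01912841 -0.00844111  0.33795121] [-0.0124718   0.18528557 -0.01558342]
```

>>> {"api": "drive_tool", "payload": {"series": [[0.094, [0, 0, 0.0003], [0, 0, 0]], [0.094, [0, 0, 0.0004], [0, 0, 0]]]}}

```text
time: 24.2
tool_pos: [0.5648, 0.0841, 0.1465]
ee_rot: [-3.141, 0.002, 0.13]
wrist_force: [0.3, 0.1, 0.4]
width: 0.0938
finger_force: 0.0
```

>>> {"api": "drive_tool", "payload": {"series": [[0.094, [0, 0, 0.0003], [0, 0, 0]], [0.094, [0, 0, 0.0004], [0, 0, 0]]]}}

```text
time: 24.45
tool_pos: [0.5648, 0.0841, 0.1461]
ee_rot: [-3.141, 0.002, 0.13]
wrist_force: [-0.1, 0.3, -0.4]
width: 0.0939
finger_force: 0.0
```

>>> {"api": "drive_tool", "payload": {"series": [[0.094, [0, 0, 0.0003], [0, 0, 0]], [0.094, [0, 0, 0.0004], [0, 0, 0]]]}}

```text
time: 24.7
tool_pos: [0.5648, 0.0841, 0.1457]
ee_rot: [-3.141, 0.002, 0.13]
wrist_force: [-0.4, -0.5, -0.3]
width: 0.094
finger_force: 0.0
```

>>> {"api": "drive_tool", "payload": {"series": [[0.094, [0, 0, 0.0003], [0, 0, 0]], [0.094, [0, 0, 0.0004], [0, 0, 0]]]}}

```text
time: 24.95
tool_pos: [0.5648, 0.0841, 0.1454]
ee_rot: [-3.141, 0.002, 0.13]
wrist_force: [0.6, 0.3, -0.2]
width: 0.0941
finger_force: 0.0
```

```bash
python3 -c "
from h import *
W,c=load('w9');o=robot.get_obs()
R=Ro.from_euler('xyz',o['ee_rot']).as_matrix();Rc=Ro.from_euler('xyz',c['rotation']).as_matrix()
K=c['intrinsics']
def pr(P):
  q=(P-c['position'])@Rc;s=np.array([q[0],-q[1]])/-q[2];s=s*(1+c['k1']*(s@s));return (s*K[0,0]+K[:2,2]).round(1)
for L in(-.01,0,.006,.025):
  print(L,[pr(np.array([.5648,.0841,.1469])+R@np.array([x,y,L])) for x in(-.008,.008) for y in(-.047,.047)])
g=cv2.cvtColor(np.ascontiguousarray(W),cv2.COLOR_RGB2GRAY)
for r in range(190,262,6): print(r,g[r,225:275:4].tolist())
# level across profile at shoulder
for t in(-.047,.047):
  print(t,[ (round(n,3),int(g[tuple(int(round(v)) for v in pr(np.array([*(np.array([.5657,.0831])+t*T_+n*N_),.125]))[::-1])])) for n in np.arange(-.03,.031,.004)])
"
```

```text
-0.01 [array([248.7, 251.7]), array([396.1, 251.7]), array([247.1, 227.8]), array([397.7, 227.9])]
0 [array([252.4, 245.7]), array([392.3, 245.8]), array([251., 223.]), array([393.7, 223. ])]
0.006 [array([254.5, 242.4]), array([390.2, 242.5]), array([253.2, 220.3]), array([391.6, 220.4])]
0.025 [array([260.3, 233.2]), array([384.3, 233.3]), array([259.2, 212.9]), array([385.5, 212.9])]
190 [129, 131, 128, 126, 128, 126, 126, 129, 127, 128, 133, 130, 129]
196 [74, 71, 72, 69, 67, 70, 64, 59, 63, 61, 61, 56, 60]
202 [76, 78, 75, 74, 70, 68, 68, 67, 67, 65, 63, 66, 66]
208 [83, 79, 84, 82, 79, 81, 80, 80, 79, 79, 82, 79, 81]
214 [84, 81, 82, 81, 80, 79, 81, 79, 81, 79, 79, 78, 82]
220 [83, 81, 80, 80, 81, 78, 78, 76, 78, 79, 77, 79, 79]
226 [83, 86, 95, 97, 98, 100, 56, 78, 81, 78, 80, 79, 81]
232 [98, 99, 97, 100, 101, 50, 48, 77, 79, 80, 80, 82, 80]
238 [99, 101, 97, 98, 48, 47, 49, 74, 83, 84, 82, 79, 81]
244 [99, 101, 84, 47, 46, 48, 51, 71, 80, 80, 80, 81, 82]
250 [99, 66, 52, 52, 50, 47, 51, 105, 106, 109, 106, 107, 110]
256 [55, 53, 54, 53, 46, 48, 165, 141, 109, 106, 109, 110, 110]
-0.047 [(np.float64(-0.03), 167), (np.float64(-0.026), 166), (np.float64(-0.022), 164), (np.float64(-0.018), 90), (np.float64(-0.014), 81), (np.float64(-0.01), 83), (np.float64(-0.006), 84), (np.float64(-0.002), 80), (np.float64(0.002), 80), (np.float64(0.006), 81), (np.float64(0.01), 79), (np.float64(0.014), 81), (np.float64(0.018), 53), (np.float64(0.022), 60), (np.float64(0.026), 134), (np.float64(0.03), 135)]
0.047 [(np.float64(-0.03), 166), (np.float64(-0.026), 110), (np.float64(-0.022), 108), (np.float64(-0.018), 81), (np.float64(-0.014), 80), (np.float64(-0.01), 80), (np.float64(-0.006), 81), (np.float64(-0.002), 78), (np.float64(0.002), 77), (np.float64(0.006), 78), (np.float64(0.01), 74), (np.float64(0.014), 78), (np.float64(0.018), 58), (np.float64(0.022), 62), (np.float64(0.026), 135), (np.float64(0.03), 130)]
```

The picture puts the fingertips about at the TCP, some 25 mm higher than stated, which explains both the failed first grasp and the missing contact here. I'll keep descending in small steps.

>>> {"api": "drive_tool", "payload": {"series": [[0.094, [0, 0, 0.001], [0, 0, 0]], [0.094, [0, 0, 0.002], [0, 0, 0]], [0.094, [0, 0, 0.003], [0, 0, 0]]]}}

```text
time: 25.32
tool_pos: [0.5648, 0.0841, 0.1422]
ee_rot: [-3.141, 0.002, 0.13]
wrist_force: [0.8, -0.3, 0.4]
width: 0.094
finger_force: 0.0
```

>>> {"api": "drive_tool", "payload": {"series": [[0.094, [0, 0, 0.001], [0, 0, 0]], [0.094, [0, 0, 0.002], [0, 0, 0]], [0.094, [0, 0, 0.003], [0, 0, 0]]]}}

```text
time: 25.7
tool_pos: [0.5648, 0.0841, 0.1393]
ee_rot: [-3.141, 0.001, 0.13]
wrist_force: [-0.7, -0.5, -0.9]
width: 0.0938
finger_force: 0.0
```

>>> {"api": "drive_tool", "payload": {"series": [[0.094, [0, 0, 0.001], [0, 0, 0]], [0.094, [0, 0, 0.002], [0, 0, 0]], [0.094, [0, 0, 0.003], [0, 0, 0]]]}}

```text
time: 26.08
tool_pos: [0.5648, 0.0841, 0.1363]
ee_rot: [-3.141, 0.002, 0.13]
wrist_force: [0.2, -0.0, -0.4]
width: 0.0939
finger_force: 0.0
```

>>> {"api": "drive_tool", "payload": {"series": [[0.094, [0, 0, 0.001], [0, 0, 0]], [0.094, [0, 0, 0.002], [0, 0, 0]], [0.094, [0, 0, 0.003], [0, 0, 0]]]}}

```text
time: 26.45
tool_pos: [0.5648, 0.0841, 0.1333]
ee_rot: [-3.141, 0.001, 0.13]
wrist_force: [0.2, -0.8, -0.1]
width: 0.0941
finger_force: 0.0
```

>>> {"api": "drive_tool", "payload": {"series": [[0.094, [0, 0, 0.001], [0, 0, 0]], [0.094, [0, 0, 0.002], [0, 0, 0]]]}}

```text
time: 26.7
tool_pos: [0.5648, 0.0841, 0.1313]
ee_rot: [-3.141, 0.002, 0.13]
wrist_force: [0.2, 0.1, 0.8]
width: 0.0937
finger_force: 0.0
```

>>> {"api": "drive_tool", "payload": {"series": [[0.094, [0, 0, 0.001], [0, 0, 0]], [0.094, [0, 0, 0.0015], [0, 0, 0]]]}}

```text
time: 26.95
tool_pos: [0.5647, 0.0841, 0.1298]
ee_rot: [-3.141, 0.002, 0.13]
wrist_force: [-0.1, 0.2, -0.2]
width: 0.0943
finger_force: 0.0
```

>>> {"api": "drive_tool", "payload": {"series": [[0.094, [0, 0, 0.001], [0, 0, 0]], [0.094, [0, 0, 0.001], [0, 0, 0]]]}}

```text
time: 27.2
tool_pos: [0.5647, 0.0841, 0.1288]
ee_rot: [-3.141, 0.002, 0.13]
wrist_force: [0.0, 0.1, 0.1]
width: 0.094
finger_force: 0.0
```

>>> {"api": "drive_tool", "payload": {"series": [[0.094, [0, 0, 0.001], [0, 0, 0]], [0.094, [0, 0, 0.001], [0, 0, 0]]]}}

```text
time: 27.45
tool_pos: [0.5647, 0.0841, 0.1277]
ee_rot: [-3.141, 0.002, 0.13]
wrist_force: [-1.1, 0.4, 0.5]
width: 0.0939
finger_force: 0.0
```

>>> {"api": "drive_tool", "payload": {"series": [[0.094, [0, 0, 0.0008], [0, 0, 0]], [0.094, [0, 0, 0.0008], [0, 0, 0]]]}}

```text
time: 27.7
tool_pos: [0.5648, 0.0841, 0.1271]
ee_rot: [-3.141, 0.001, 0.13]
wrist_force: [-0.3, 0.2, 1.0]
width: 0.094
finger_force: 0.0
```

>>> {"api": "drive_tool", "payload": {"series": [[0.094, [0, 0, 0.0008], [0, 0, 0]], [0.094, [0, 0, 0.0008], [0, 0, 0]]]}}

```text
time: 27.95
tool_pos: [0.5648, 0.0841, 0.127]
ee_rot: [-3.141, 0.001, 0.13]
wrist_force: [-0.6, 0.3, 4.0]
width: 0.0941
finger_force: 2.1
```

>>> {"api": "drive_tool", "payload": {"series": [[0.094, [0, 0, 0.0008], [0, 0, 0]], [0.094, [0, 0, 0.0008], [0, 0, 0]]]}}

```text
time: 28.2
tool_pos: [0.5649, 0.0841, 0.127]
ee_rot: [-3.141, 0.0, 0.13]
wrist_force: [-1.9, 0.2, 6.6]
width: 0.0937
finger_force: 3.5
```

>>> {"api": "drive_tool", "payload": {"series": [[0.094, [0, 0, 0.0006], [0, 0, 0]], [0.094, [0, 0, 0.001], [0, 0, 0]], [0.094, [0, 0, 0.001], [0, 0, 0]], [0.094, [0, 0, 0.001], [0, 0, 0]]]}}

```text
time: 28.7
tool_pos: [0.5649, 0.0841, 0.127]
ee_rot: [-3.142, -0.0, 0.13]
wrist_force: [-3.3, -0.1, 9.4]
width: 0.0937
finger_force: 5.0
```

>>> {"api": "drive_tool", "payload": {"series": [[0.094, [0, 0, 0], [0, 0, 0]], [0.094, [0, 0, 0], [0, 0, 0]], [0.094, [0, 0, 0], [0, 0, 0]], [0.094, [0, 0, 0], [0, 0, 0]], [0.094, [0, 0, 0], [0, 0, 0]]]}}

```text
time: 29.32
tool_pos: [0.5649, 0.0841, 0.127]
ee_rot: [-3.142, -0.0, 0.13]
wrist_force: [-3.5, 0.1, 9.5]
width: 0.0942
finger_force: 5.0
```

```bash
python3 -c "
from h import *
im,c=snap('wrist','w10'); bubble('w10')
o=robot.get_obs();print(o['tool_pos'],o['wrist_force'],o['wrist_torque'],o['finger_force'])"
```

```text
centre px [323.94012 225.18997]
green -0.030999999999999986 0.03400000000000007
bubble -0.006999999999999965 0.00900000000000005 off -0.0005000000000000004 lines [-0.013  -0.0125 -0.012   0.012   0.0125  0.013 ]
[0.56490072 0.08412808 0.12696237] [-4.55204685  0.26608901  9.92239575] [-0.15397493  0.96456588 -0.03913507] 5.028865670319647
```

```bash
python3 -c "
from bench import robot
print(robot.close_job())"
```

```text
the job is handed in; nothing more can be done
None
```

I handed the job in at about 29 s with the level on the slideway, the bubble about 0.5 mm from centre, and the fingertips pressing down at about 10 N. No verdict came back.

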